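# Refill the leaning seasoning stand in order

## Task

Put the seasoning set back into the stand on the dining table, in the order of the studs behind its leaning cups: first the tall mill into the cup with one stud, then the domed shaker into the cup with two studs, then the short flat-lidded pot into the cup with three studs. Let go of each one, foot down and fully home on its cup's floor, before filling the next cup. Do not drop any of them, and leave the wine glass, bowl and sauce boat where they are.

Things in the scene. Friction and masses are not known exactly. Their poses are not given: they have to be found in the camera images.
- mill: Tall pepper mill, 128 mm high, 0.11 to 0.22 kg, upright and loose on the table. Steel body 40 mm in diameter up to 66 mm, shoulder to 74 mm, then a straight dark wooden neck 28 mm in diameter from 74 to 102 mm (the place to grip), and a 36 mm wooden knob on top. Origin: centre of its underside; z axis up along it.
- shaker: Domed shaker, 102 mm high, 0.1 to 0.2 kg, upright and loose on the table. Straight steel body 40 mm in diameter up to 84 mm (grip its upper part), then a dark wooden dome. Origin: centre of its underside; z axis up along it.
- pot: Short pot, 82 mm high, 0.09 to 0.18 kg, upright and loose on the table. Steel body 40 mm in diameter up to 60 mm, then a flat dark wooden lid, fixed on, 46 mm in diameter, from 60 to 82 mm (grip the lid). Origin: centre of its underside; z axis up along it.
- cup1: Fixed wooden cup with one stud on the ledge behind its foot. Origin: centre of its inner floor, 46 mm above the table. Its z axis is the cup's centre line, out of the mouth, leaning 28 deg from vertical to the stand's front, roughly towards the robot; y is level, along the row. Inner diameter 45 mm, depth 40 mm, wall 5 mm. Its place in the row of three varies.
- cup2: Fixed wooden cup with two studs on the ledge behind its foot. Origin: centre of its inner floor, 46 mm above the table. Its z axis is the cup's centre line, out of the mouth, leaning 28 deg from vertical to the stand's front, roughly towards the robot; y is level, along the row. Inner diameter 45 mm, depth 40 mm, wall 5 mm. Its place in the row of three varies.
- cup3: Fixed wooden cup with three studs on the ledge behind its foot. Origin: centre of its inner floor, 46 mm above the table. Its z axis is the cup's centre line, out of the mouth, leaning 28 deg from vertical to the stand's front, roughly towards the robot; y is level, along the row. Inner diameter 45 mm, depth 40 mm, wall 5 mm. Its place in the row of three varies.
- stand: Fixed dark board, 150 x 320 x 12 mm, that carries the three leaning cups 100 mm apart in a row along its y axis; they all lean towards its -x side. On the +x side, behind each cup's foot, is a flat ledge 26 mm above the table with one, two or three raised dark steel studs, 16 mm across, 4 mm high, 23 mm apart. Origin: centre of its underside.
- wineglass: Loose stemmed glass, 185 mm high, 68 mm wide, a bystander. Origin: centre of its foot's underside.
- bowl: Loose white bowl, 110 mm wide, 55 mm high, a bystander. Origin: centre of its underside.
- boat: Loose white sauce boat, 104 mm wide with a handle to 86 mm from its middle on its y side and a lip on the other, 66 mm high, a bystander. Origin: centre of its underside.
Mind the look-alikes: they are no part of the job. Leave any orange look-alike of the shaker alone.

How it is judged:
By the outcome, as a careful person would: the job done as asked, in the order asked, and still so for the second after the job is handed in, with the robot touching nothing.
It also fails if it takes over 69 s, if anything falls off the work surface, if the arm or the gripper's body presses on something with over 40 N, if the wrist force passes 120 N, or if a joint passes its speed limit or range.

## Robot

A 6-joint arm with a two-finger parallel gripper is mounted at the origin on the work surface. World frame = base frame: x ahead of the robot, y to its left, z up, the work surface at z = 0. Lengths are in m, angles in rad, forces in N, time in s.
With the tool pointing down it reaches from about 0.375 to 0.9 m from the base axis. Payload 3.1 kg.
Tool frame: the origin (TCP) lies between the finger pads; the fingertips stand 8 mm ahead of it and the grasp point (between the pads) lies 11 mm behind it; z points along the fingers, y is the line along which they close (so a half turn about z gives the same grasp; the last joint's range is limited). The gripper opens to 87 mm and grips with 3 to 60 N. Pads are 19 mm wide; open, the fingers measure 117 mm over their backs; the gripper's body (75 mm by 190 mm) begins 51 mm behind the grasp point.
Start: joints at [1.067, 0.527, 1.433, -0, 1.181, -0.178], TCP at [0.199, 0.592, 0.231] pointing down, gripper open.
Joint ranges: [-3.08, 3.08], [-0.75, 2.2], [0.22, 2.44], [-1.43, 4.57], [0, 2.65], [-2.85, 2.85]. Speed limits (rad/s): [2.79, 2.79, 3.14, 3.14, 3.14, 3.14].

## Interface

Orientations are given as a unit quaternion [x, y, z, w].
In Python, from rig import robot gives the robot as it stands.
- The arm moves only by the tool move_arm, never from a script. Its argument "motion" is text: rows parted by semicolons, each of 5 numbers parted by spaces: the opening, from -1 (shut) to 1 (fully open), then the shift along the tool's x, y, z normalised to -1 to 1, where 1 is 0.2 m, then the turn about the tool's z normalised to -1 to 1, where 1 is pi rad. A call has 1 to 12 rows; each row is the pose to reach, as a shift and turn from the pose commanded when the call began, along the tool's axes at that moment, turning the shorter way round; what a row does not reach only later rows make up. A row lasts 1/12 s, in which the tool goes at most 41.7 mm and 7.16 degrees, less where a joint would pass 70% of its speed; a pose out of reach is approached as far as the arm can. A call with a number of a shift or a turn outside -1 to 1 is refused whole. A call with a gripper value outside its range is refused whole. The fingers move at their own pace and stop on an object; "newtons" is the grip in N (left out, the last holds). Time passes only in rows, so rows that repeat a pose let the fingers close. It gives the time, the measured TCP pose, the force, the opening and the grip force at its end, in the units of the state.
- robot.get_obs(): the state, without advancing time (a new reading comes with each control period).
- robot.camera(name): name is "scene" or "top" or "wrist"; returns (picture, depth): 384x512x3 uint8, red, green, blue; 384x512 float32, m along the optical axis (not along the pixel's ray), 0 where there is no reading.
- robot.camera_model(name): a dict with "mtx" (3x3 intrinsics, pixels), "position" and "attitude" of the camera in the world. Camera axes: x right, y down, z forward; pixel columns grow to the right and rows downward; lengths in m; the calibration is good to about 2 mm. A picture is of the moment at which its call begins: read the wrist's pose just before it. camera_model takes no time and is no camera call; for the wrist camera it gives the pose at the moment of the call.
- robot.hand_in(): hands the job in; it is judged then, once.
The state is a dict: "time": time; "q": joint angles; "joint_velocities": joint speeds; "joint_torque": joint torques, N m; "position": TCP position; "tool_rot": TCP orientation; "ft_force": force on the tool from outside, world axes, zero at the start; "moment": the same for the moment, N m; "grip_width": finger opening in m; "grip_force": force on a finger pad.
Only numpy, scipy, OpenCV 4.12 (cv2) and the standard library are available. Lean on these libraries where they do the work, as an engineer would, in place of code of your own. Each camera call takes 0.05 s, during which the arm holds its last target. There are 200 camera calls.

## Working session

There is one attempt and no reset: what is moved stays moved. The work goes in short steps, Python scripts to look and compute and a tool call to move; the robot and the scene stay as the last step left them, time stands still between calls to the robot, and variables do not carry over. Pictures are saved under pics/ and viewed, at most 10 in all, crops included, and the job is handed in when it is done.

Besides the shell and the picture viewer there is one more tool, called by a JSON object that holds its "op" and its "data". move_arm: Moves the arm, as the interface text tells. Its arguments: {"type":"object","properties":{"motion":{"type":"string"},"newtons":{"type":"number"}},"required":["motion"]}

```bash
mkdir -p pics
cat > h.py <<'E'
import numpy as np, cv2
from rig import robot
from scipy.spatial.transform import Rotation as R
def model(n):
    m=robot.camera_model(n); a=np.array(m["attitude"],float)
    Rm=a if a.shape==(3,3) else R.from_quat(a).as_matrix()
    return np.array(m["mtx"],float),np.array(m["position"],float),Rm
def cloud(d,n,M=None):
    K,p,Rm=M or model(n); v,u=np.mgrid[:d.shape[0],:d.shape[1]]
    c=np.stack([(u-K[0,2])/K[0,0]*d,(v-K[1,2])/K[1,1]*d,d],-1)
    w=c@Rm.T+p; w[d==0]=np.nan; return w
def proj(P,n):
    K,p,Rm=model(n); c=(np.atleast_2d(P)-p)@Rm; return (c/c[:,2:])@K.T
E
python3 - <<'E'
from h import *
for n in("top","scene"):
    im,d=robot.camera(n); np.savez(f"{n}0.npz",im=im,d=d); cv2.imwrite(f"pics/{n}0.png",im[...,::-1]); print(n,model(n))
print(robot.get_obs())
E
```

```text
top (array([[446.88788101,   0.        , 250.78599501],
       [  0.        , 446.88788101, 193.88264257],
       [  0.        ,   0.        ,   1.        ]]), array([ 0.44459648, -0.08273584,  1.21761553]), array([[ 0.01798028, -0.99035491,  0.13738217],
       [-0.99968164, -0.02023957, -0.01506599],
       [ 0.01770123, -0.13706754, -0.99040353]]))
scene (array([[455.86974741,   0.        , 247.80183548],
       [  0.        , 455.86974741, 186.11331911],
       [  0.        ,   0.        ,   1.        ]]), array([1.24723105, 0.73811875, 0.93621985]), array([[-0.80249099,  0.37681834, -0.46261879],
       [ 0.59651971,  0.52374759, -0.60815516],
       [ 0.01313146, -0.76400027, -0.64508229]]))
{'time': 0.1, 'q': array([ 1.06752155e+00,  5.28383247e-01,  1.43376654e+00,  1.80744239e-06,
        1.18142775e+00, -1.78475498e-01]), 'joint_velocities': array([-0.00045952, -0.00397731, -0.00221327,  0.00014622, -0.00132453,
        0.00049701]), 'joint_torque': array([-2.09737345e-04, -4.40986133e+01, -1.77149910e+01,  6.34490862e-02,
        5.34278643e-02, -5.11875692e-05]), 'position': array([0.19908841, 0.59175902, 0.22966574]), 'tool_rot': array([ 1.61686996e-01,  9.86841593e-01, -9.35062106e-04, -3.32573696e-04]), 'ft_force': array([0.38742377, 0.10341133, 0.16329991]), 'moment': array([-0.00485729,  0.01297958, -0.01266124]), 'grip_force': 0.0, 'grip_width': 0.08715806667318401}
```

View pics/top0.png

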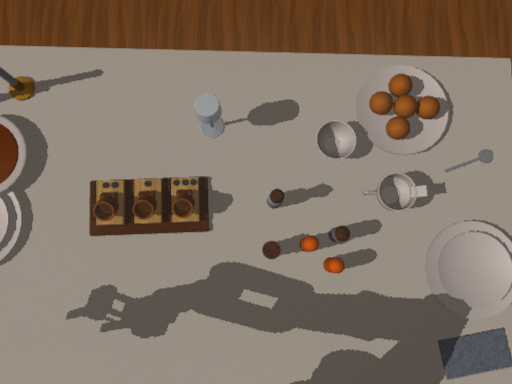

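View pics/scene0.png

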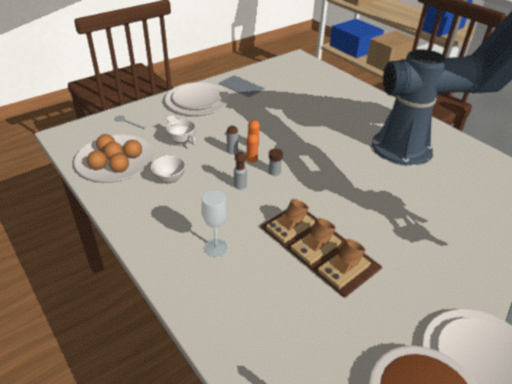

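Run:
```python
from h import *
t=np.load("top0.npz"); s=np.load("scene0.npz")
a=cv2.resize(t["im"][165:285,80:370],None,fx=2.7,fy=2.7,interpolation=cv2.INTER_CUBIC)
b=cv2.resize(s["im"][110:300,210:400],(270,270),interpolation=cv2.INTER_CUBIC)
c=np.zeros((a.shape[0]+270,a.shape[1],3),np.uint8);c[:a.shape[0]]=a;c[a.shape[0]:,:270]=b
cv2.imwrite("pics/crop1.png",c[...,::-1])
for n,z in(("top",t),("scene",s)):
    w=cloud(z["d"],n).reshape(-1,3); ok=~np.isnan(w[:,0]); np.save(n+"w.npy",w)
    w=w[ok]
    m=(w[:,0]>0.2)&(w[:,0]<0.75)&(np.abs(w[:,1])<0.5)&(w[:,2]>0.04)&(w[:,2]<0.25)
    img=np.zeros((550,1000),np.uint8); ij=((w[m][:,0]-.2)*1000).astype(int),((w[m][:,1]+.5)*1000).astype(int)
    img[ij]=255; img=cv2.dilate(img,np.ones((9,9)))
    k,l,st,ce=cv2.connectedComponentsWithStats(img)
    lab=l[ij]
    for i in range(1,k):
        q=w[m][lab==i]
        if len(q)>15: print(n,len(q),q.min(0).round(3),q.max(0).round(3))
```

```text
top 239 [ 0.408 -0.334  0.04 ] [ 0.446 -0.298  0.105]
top 257 [ 0.44  -0.174  0.058] [ 0.483 -0.131  0.086]
top 222 [ 0.462 -0.272  0.04 ] [ 0.5   -0.234  0.103]
top 241 [ 0.487 -0.351  0.04 ] [ 0.526 -0.312  0.104]
top 487 [0.529 0.247 0.04 ] [0.605 0.302 0.097]
top 466 [0.536 0.148 0.04 ] [0.61  0.202 0.095]
top 437 [0.54  0.049 0.04 ] [0.614 0.1   0.097]
top 248 [ 0.57 -0.5   0.04] [ 0.671 -0.398  0.069]
top 229 [ 0.576 -0.182  0.04 ] [ 0.614 -0.144  0.132]
top 111 [ 0.707 -0.377  0.04 ] [ 0.749 -0.273  0.059]
scene 151 [ 0.408 -0.33   0.04 ] [ 0.449 -0.294  0.1  ]
scene 217 [ 0.442 -0.175  0.04 ] [ 0.488 -0.128  0.085]
scene 208 [ 0.465 -0.269  0.04 ] [ 0.501 -0.229  0.103]
scene 202 [ 0.49  -0.345  0.04 ] [ 0.53  -0.309  0.101]
scene 579 [0.526 0.248 0.04 ] [0.604 0.305 0.093]
scene 513 [0.534 0.148 0.04 ] [0.609 0.206 0.094]
scene 459 [0.539 0.049 0.04 ] [0.616 0.106 0.096]
scene 207 [ 0.57  -0.499  0.04 ] [ 0.672 -0.392  0.067]
scene 295 [ 0.576 -0.177  0.04 ] [ 0.617 -0.141  0.129]
scene 115 [ 0.704 -0.377  0.04 ] [ 0.749 -0.271  0.059]
```

View pics/crop1.png

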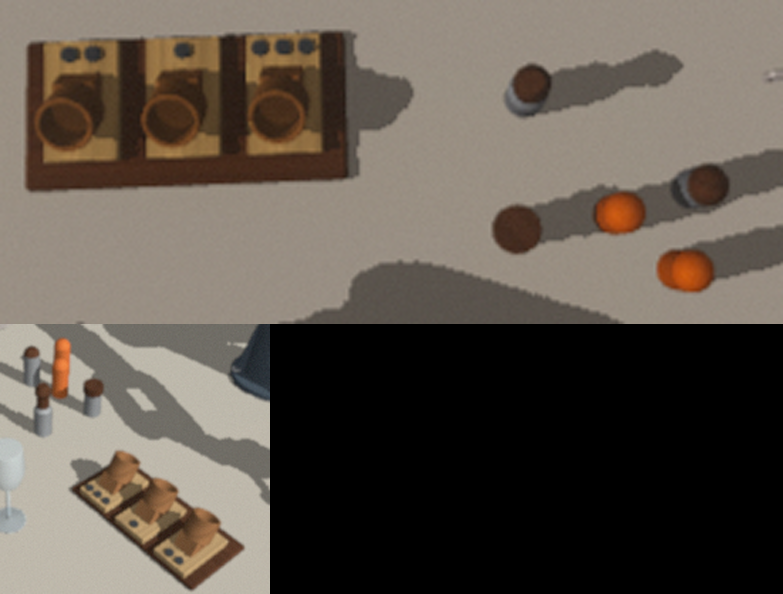

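The crop shows all three cups. The left one (120,55)/crop has two studs and is cup2, the middle has one and is cup1, and the right has three and is cup3. In the top view the mill is at (277,197), with a knob on a neck. The shaker is at (341,234), steel with a dark dome. The pot is at (271,250), with a wide flat dark lid. The two orange pieces at (310,243) and (335,265) are look-alikes, so I leave them alone.

Run:
```python
from h import *
from scipy.optimize import least_squares
t=np.load("topw.npy"); s=np.load("scenew.npy"); S,C=np.sin(np.radians(28)),np.cos(np.radians(28))
def stand(w,label):
    w=w[~np.isnan(w[:,0])]; w=w[(w[:,2]>.06)&(w[:,2]<.12)&(w[:,0]>.5)&(w[:,0]<.63)&(w[:,1]>.02)&(w[:,1]<.33)]
    def res(p):
        c,sn=np.cos(p[2]),np.sin(p[2]); x=w[:,0]-p[0]; y=w[:,1]-p[1]
        X=c*x+sn*y; Y=-sn*x+c*y; k=np.round(Y/.1).clip(-1,1); Y=Y-.1*k; Z=w[:,2]-p[3]-.046
        h=-S*X+C*Z; a=C*X+S*Z; r=np.hypot(a,Y)
        dr=np.abs(r-.025)-.0025; dh=np.maximum(h-.04,-h-.01)
        o=np.hypot(np.maximum(dr,0),np.maximum(dh,0))+np.minimum(np.maximum(dr,dh),0)
        fl=np.where(r<.0235,np.abs(h),1); return np.minimum(np.abs(o),fl)
    f=least_squares(res,[.585,.175,.055,0],loss="soft_l1",f_scale=.002)
    print(label,"cup1 floor",f.x.round(4),"med res",np.median(res(f.x)).round(4),len(w)); return f.x
stand(t,"top");stand(s,"scene");stand(np.vstack([t,s]),"both")
def cyl(w,c,r,z0,z1):
    w=w[~np.isnan(w[:,0])]; w=w[(np.hypot(w[:,0]-c[0],w[:,1]-c[1])<.035)&(w[:,2]>z0)&(w[:,2]<z1)]
    f=least_squares(lambda p:np.hypot(w[:,0]-p[0],w[:,1]-p[1])-r,c,loss="soft_l1",f_scale=.001); return f.x.round(4),len(w)
for n,c,r,z0,z1 in(("mill",(.596,-.162),.020,.015,.063),("shaker",(.508,-.33),.02,.015,.08),("pot",(.463,-.152),.02,.015,.057)):
    print(n,cyl(t,c,r,z0,z1),cyl(s,c,r,z0,z1),cyl(np.vstack([t,s]),c,r,z0,z1))
for n,w in(("top",t),("scene",s)):
    m=np.hypot(w[:,0]-.463,w[:,1]+.152)<.035; print(n,"lid mid", [(np.nanpercentile(w[m&(w[:,2]>.065)][:,i],[2,98]).mean()).round(4) for i in(0,1)])
```

```text
top cup1 floor [5.751e-01 1.761e-01 5.730e-02 4.000e-04] med res 0.0007 771
scene cup1 floor [ 0.5752  0.1771  0.0575 -0.0018] med res 0.001 996
both cup1 floor [ 5.753e-01  1.763e-01  5.700e-02 -4.000e-04] med res 0.001 1767
mill (array([ 0.5964, -0.1637]), 31) (array([ 0.5953, -0.1635]), 145) (array([ 0.5957, -0.1638]), 176)
shaker (array([ 0.507 , -0.3328]), 71) (array([ 0.5057, -0.3328]), 192) (array([ 0.5062, -0.3328]), 263)
pot (array([ 0.463, -0.152]), 0) (array([ 0.4619, -0.1534]), 116) (array([ 0.4619, -0.1534]), 116)
top lid mid [np.float64(0.4627), np.float64(-0.1535)]
scene lid mid [np.float64(0.4651), np.float64(-0.1512)]
```

Add to h.py:
```python
YAW=0.057
CUP={2:(.5696,.2761),1:(.5753,.1763),3:(.5810,.0765)}
def st(x,z,k=1):  # stand coords -> world, about cup k floor (x along stand, z absolute)
    return np.array([CUP[k][0]+x*np.cos(YAW),CUP[k][1]+x*np.sin(YAW),z])
def go(target,yaw=YAW):
    "shift to a TCP target, in move units, and turn so that tool y = stand y"
    o=robot.get_obs(); Rm=R.from_quat(o["tool_rot"]).as_matrix()
    a=np.arctan2(Rm[1,1],Rm[0,1]); d=(a-(np.pi/2+yaw)+np.pi/2)%np.pi-np.pi/2
    print("shift",(Rm.T@(np.array(target)-o["position"])/.2).round(4),"turn",round(d/np.pi,4),"t",round(o["time"],2),"pos",o["position"].round(4))
```

```text
(no output)
```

{"op": "move_arm", "data": {"motion": "0.6 -1 -1 0 -0.1217;0.6 -1 -1 0 -0.1217;0.6 -1 -1 0 -0.1217;0.6 -1 -1 0 -0.1217;0.6 -1 -1 0 -0.1217;0.6 -1 -1 0 -0.1217;0.6 -1 -1 0 -0.1217;0.6 -1 -1 0 -0.1217;0.6 -1 -1 0 -0.1217"}}

```text
time: 0.85
position: [0.3258, 0.3375, 0.2305]
tool_rot: [-0.026, 1.0, -0.0, -0.0]
ft_force: [0.1, 0.7, 0.1]
grip_width: 0.0695
grip_force: 0.0
```

{"op": "move_arm", "data": {"motion": "0.4 -0.6 -1 0 -0.0016;0.4 -0.6 -1 0 -0.0016;0.4 -0.6 -1 0 -0.0016;0.4 -0.6 -1 0 -0.0016;0.4 -0.6 -1 0 -0.0016;0.4 -0.6 -1 0 -0.0016;0.4 -0.6 -1 0 -0.0016"}}

```text
time: 1.43
position: [0.4604, 0.1441, 0.2307]
tool_rot: [-0.03, 1.0, -0.0, 0.002]
ft_force: [-0.4, 0.5, 0.8]
grip_width: 0.0612
grip_force: 0.0
```

{"op": "move_arm", "data": {"motion": "0.4 -0.617 -1 0 0;0.4 -0.617 -1 0 0;0.4 -0.617 -1 0 0;0.4 -0.617 -1 0 0;0.4 -0.617 -1 0 0;0.4 -0.617 -1 0 0;0.4 -0.617 -1 0 0"}}

```text
time: 2.02
position: [0.5964, -0.0485, 0.2303]
tool_rot: [-0.03, 1.0, -0.001, 0.002]
ft_force: [-0.4, 0.6, 0.2]
grip_width: 0.0609
grip_force: 0.0
```

```bash
python3 -c "
from h import *
go((.5957,-.1638,.077))"
```

```text
shift [ 0.0416 -0.5733  0.7676] turn 0.0011 t 2.02 pos [ 0.5964 -0.0485  0.2303]
```

{"op": "move_arm", "data": {"motion": "0.4 0.04 -0.573 0 0;0.4 0.04 -0.573 0 0;0.4 0.04 -0.573 0 0;0.4 0.04 -0.573 0.02 0;0.4 0.04 -0.573 0.2 0;0.4 0.04 -0.573 0.4 0;0.4 0.04 -0.573 0.6 0;0.4 0.04 -0.573 0.768 0;0.4 0.04 -0.573 0.768 0"}}

```text
time: 2.77
position: [0.5862, -0.1552, 0.0698]
tool_rot: [-0.032, 0.999, 0.004, -0.007]
ft_force: [-1.2, -0.0, -0.4]
grip_width: 0.0608
grip_force: 0.0
```

{"op": "move_arm", "data": {"motion": "-1 0 0 0 0;-1 0 0 0 0;-1 0 0 0 0;-1 0 0 0 0;-1 0 0 0 0;-1 0 0 0 0", "newtons": 20}}

```text
time: 3.27
position: [0.5927, -0.1614, 0.0792]
tool_rot: [-0.031, 1.0, -0.001, 0.002]
ft_force: [0.4, -0.5, 6.0]
grip_width: 0.035
grip_force: 19.9
```

{"op": "move_arm", "data": {"motion": "-1 0 0 -0.1 0;-1 0 0 -0.25 0;-1 0 0 -0.4 0;-1 0 0 -0.6 0;-1 0 0 -0.77 0;-1 0 0 -0.77 0"}}

```text
time: 3.77
position: [0.5953, -0.1625, 0.2393]
tool_rot: [-0.031, 0.999, -0.004, 0.007]
ft_force: [0.5, -1.0, -1.1]
grip_width: 0.0349
grip_force: 20.0
```

```bash
python3 -c "
from h import *
go(st(.045,.152));go(st(-.05,.2))"
```

```text
shift [-0.2246  1.699   0.4269] turn 0.0017 t 3.77 pos [ 0.5953 -0.1625  0.2393]
shift [0.247  1.6997 0.1803] turn 0.0017 t 3.77 pos [ 0.5953 -0.1625  0.2393]
```

Run:
```python
from h import *
im,d=robot.camera("scene"); o=robot.get_obs(); print(o["position"],o["ft_force"],o["grip_width"])
u,v=proj(o["position"],"scene")[0,:2].astype(int); print(u,v)
im2,_=robot.camera("wrist")
a=cv2.resize(im[v-60:v+60,u-60:u+60],(400,400),interpolation=cv2.INTER_CUBIC)
b=cv2.resize(im2,(400,300)); c=np.zeros((400,800,3),np.uint8); c[:,:400]=a; c[:300,400:]=b
cv2.imwrite("pics/g1.png",c[...,::-1])
```

```text
[ 0.59374233 -0.16179385  0.23597289] [-0.84948328 -0.07476626 -1.04900746] 0.034659684529901605
240 122
```

View pics/g1.png

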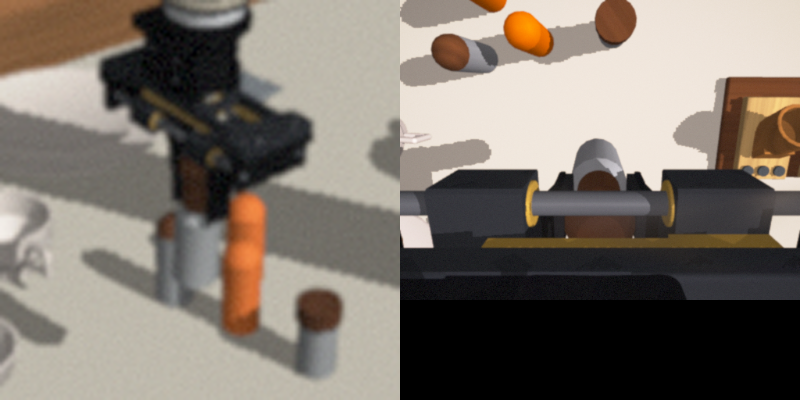

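{"op": "move_arm", "data": {"motion": "-1 0 0 0.2 0;-1 0 0 0.4 0;-1 0 0 0.6 0;-1 0 0 0.7 0;-1 0 0 0.74 0;-1 0 0 0.768 0;-1 0 0 0.768 0;-1 0 0 0.768 0;0.2 0 0 0.768 0;0.2 0 0 0.768 0;0.2 0 0 0.768 0"}}

```text
time: 4.78
position: [0.5909, -0.1605, 0.077]
tool_rot: [-0.031, 1.0, 0.0, -0.0]
ft_force: [-0.2, -0.2, -0.0]
grip_width: 0.0475
grip_force: 0.0
```

{"op": "move_arm", "data": {"motion": "0.2 0 0 -0.035 0;0.2 0 0 -0.035 0;0.2 0 0 -0.035 0;-1 0 0 -0.035 0;-1 0 0 -0.035 0;-1 0 0 -0.035 0;-1 0 0 -0.035 0;-1 0 0 -0.035 0"}}

```text
time: 5.45
position: [0.5911, -0.1605, 0.0842]
tool_rot: [-0.031, 1.0, 0.0, -0.0]
ft_force: [0.1, 1.0, -0.9]
grip_width: 0.0342
grip_force: 20.0
```

Run:
```python
from h import *
im,d=robot.camera("scene"); o=robot.get_obs(); print(o["position"],o["ft_force"],o["grip_width"])
u,v=proj(o["position"],"scene")[0,:2].astype(int); print(u,v)
b=cv2.resize(im[v-50:v+50,u-50:u+50],(500,500),interpolation=cv2.INTER_CUBIC)
im2,d2=robot.camera("wrist"); print(im2.shape); a=im2[150:330,180:330]; a=cv2.resize(a,None,fx=2,fy=2.7,interpolation=cv2.INTER_CUBIC)
c=np.zeros((500,800,3),np.uint8); c[:,:500]=b; c[:a.shape[0],500:]=a[:500]
cv2.imwrite("pics/g2.png",c[...,::-1])
w=cloud(d,"scene").reshape(-1,3); w=w[~np.isnan(w[:,0])]; m=(np.hypot(w[:,0]-.594,w[:,1]+.162)<.03)&(w[:,2]>.012)
q=w[m]
for z in np.arange(.015,.14,.01):
    r=q[(q[:,2]>=z)&(q[:,2]<z+.01)]
    if len(r): print(round(z,3),len(r),r.min(0).round(3),r.max(0).round(3))
```

```text
[ 0.59111153 -0.16049515  0.08421397] [-0.04974569  0.26426208 -0.37329027] 0.03450229173236502
241 164
(384, 512, 3)
0.015 29 [ 0.576 -0.168  0.015] [ 0.609 -0.139  0.024]
0.025 32 [ 0.575 -0.17   0.025] [ 0.61  -0.137  0.034]
0.035 35 [ 0.578 -0.17   0.035] [ 0.608 -0.136  0.045]
0.045 32 [ 0.576 -0.167  0.045] [ 0.609 -0.136  0.055]
0.055 33 [ 0.577 -0.168  0.055] [ 0.61  -0.138  0.065]
0.065 33 [ 0.576 -0.179  0.065] [ 0.607 -0.136  0.075]
0.075 42 [ 0.578 -0.185  0.075] [ 0.605 -0.132  0.085]
0.085 39 [ 0.579 -0.187  0.085] [ 0.604 -0.132  0.095]
0.095 28 [ 0.585 -0.187  0.096] [ 0.606 -0.132  0.105]
0.105 30 [ 0.59  -0.185  0.105] [ 0.608 -0.132  0.115]
0.115 17 [ 0.597 -0.19   0.115] [ 0.608 -0.137  0.124]
0.125 10 [ 0.582 -0.188  0.127] [ 0.605 -0.18   0.133]
0.135 8 [ 0.59  -0.185  0.135] [ 0.603 -0.178  0.144]
```

View pics/g2.png

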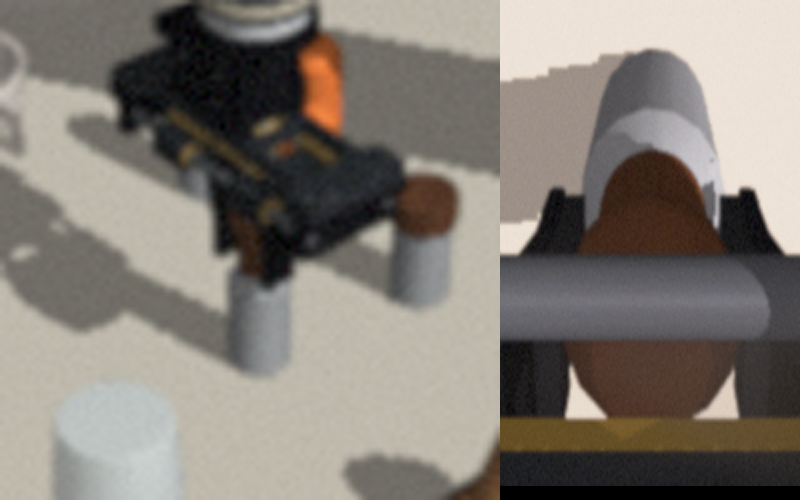

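{"op": "move_arm", "data": {"motion": "-1 0 0 -0.1 0;-1 0 0 -0.25 0;-1 0 0 -0.45 0;-1 0 0.1 -0.6 0;-1 0 0.3 -0.7 0;-1 0 0.5 -0.7 0;-1 0 0.7 -0.7 0;-1 0 0.85 -0.7 0;-1 0 1 -0.7 0;-1 0 1 -0.7 0", "newtons": 30}}

```text
time: 6.38
position: [0.577, 0.0446, 0.2241]
tool_rot: [-0.034, 0.999, 0.002, -0.001]
ft_force: [-0.7, 0.1, -1.5]
grip_width: 0.0344
grip_force: 30.0
```

```bash
python3 -c "
from h import *
go(st(.045,.222));go(st(.045,.154))"
```

```text
shift [-0.2608  0.655   0.0124] turn 0.0033 t 6.38 pos [0.577  0.0446 0.2241]
shift [-0.2613  0.6539  0.3524] turn 0.0033 t 6.38 pos [0.577  0.0446 0.2241]
```

{"op": "move_arm", "data": {"motion": "-1 -0.13 0.2 0 0;-1 -0.26 0.4 0 0;-1 -0.26 0.55 0 0;-1 -0.26 0.655 0 0;-1 -0.26 0.655 0.1 0;-1 -0.26 0.655 0.22 0;-1 -0.26 0.655 0.32 0;-1 -0.26 0.655 0.35 0;-1 -0.26 0.655 0.35 0"}}

```text
time: 7.13
position: [0.6209, 0.1724, 0.1519]
tool_rot: [-0.031, 1.0, -0.0, -0.003]
ft_force: [0.6, -0.4, -1.4]
grip_width: 0.0346
grip_force: 30.0
```

{"op": "move_arm", "data": {"motion": "-1 0.05 0 0 0;-1 0.1 0 0 0;-1 0.14 0 0 0;-1 0.18 0 0 0;-1 0.22 0 0 0;-1 0.26 0 0 0;-1 0.3 0 0 0;-1 0.33 0 0 0;-1 0.33 0 0 0"}}

```text
time: 7.88
position: [0.555, 0.1688, 0.1544]
tool_rot: [-0.031, 1.0, -0.0, -0.001]
ft_force: [1.0, -0.2, 0.9]
grip_width: 0.0342
grip_force: 30.0
```

```bash
cat >> h.py <<'E'
def tilt(zlo,zhi,r=.03):
    "fit a line through the held object's points seen by the scene camera, below the fingers"
    d=robot.camera("scene")[1]
E
python3 - <<'E'
from h import *
im,d=robot.camera("scene"); o=robot.get_obs(); print(o["position"],o["ft_force"],o["grip_width"],o["grip_force"])
u,v=proj(o["position"],"scene")[0,:2].astype(int); print(u,v)
b=cv2.resize(im[v-60:v+60,u-60:u+60],(480,480),interpolation=cv2.INTER_CUBIC)
cv2.imwrite("pics/g3.png",b[...,::-1])
E
```

```text
[0.55604503 0.16886474 0.1546316 ] [1.97055125 0.11887845 0.37602662] 0.03466741228570529 30.000748839229345
327 201
```

View pics/g3.png

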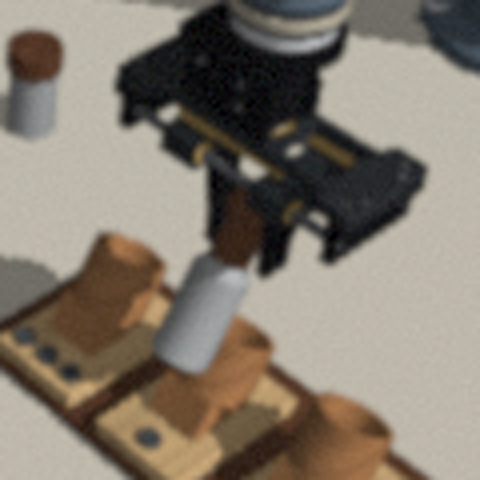

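{"op": "move_arm", "data": {"motion": "-1 0 0 -0.1 0;-1 0 0 -0.2 0;-1 0 0 -0.3 0;-1 0 0 -0.35 0;-1 0 0 -0.35 0;-1 0 0 -0.35 0"}}

```text
time: 8.43
position: [0.5563, 0.1689, 0.2242]
tool_rot: [-0.031, 1.0, -0.0, -0.0]
ft_force: [-0.7, 0.1, -1.5]
grip_width: 0.034
grip_force: 30.0
```

```bash
python3 - <<'E'
s=open("h.py").read(); s=s[:s.index("def tilt")]
s+='''from scipy.optimize import least_squares
def tilt(foot, top, lean=.49, r=.02, cams=("scene","top")):
    """fit the held cylinder: axis angles and foot centre, from camera points; foot = guess in m,
    top = how far up along the axis the straight body goes"""
    w=np.vstack([cloud(robot.camera(n)[1],n).reshape(-1,3) for n in cams]); w=w[~np.isnan(w[:,0])]
    f=np.array(foot); ey=np.array([-np.sin(YAW),np.cos(YAW),0]); ex=np.array([np.cos(YAW),np.sin(YAW),0])
    ax=lambda p:(lambda v:v/np.linalg.norm(v))(-np.tan(p[0])*ex+np.tan(p[1])*ey+np.array([0,0,1]))
    a=ax((lean,0))
    h=(w-f)@a; m=(h>-.02)&(h<top+.01)&(np.linalg.norm(w-f-h[:,None]*a,axis=1)<r+.014)&(w[:,2]>.1); w=w[m]
    def res(p):
        a=ax(p); b=f+p[2]*ex+p[3]*ey+p[4]*a-w; h=-(b@a); q=np.linalg.norm(b+h[:,None]*a,axis=1)
        dr=q-r; dh=np.maximum(-h,h-top)
        o=np.hypot(np.maximum(dr,0),np.maximum(dh,0))+np.minimum(np.maximum(dr,dh),0)
        return o
    s=least_squares(res,[lean,0,0,0,0],loss="soft_l1",f_scale=.0015); p=s.x
    F=f+p[2]*ex+p[3]*ey+p[4]*ax(p)
    print("lean deg",np.degrees(p[:2]).round(1),"foot",F.round(4),"n",len(w),"res",np.median(np.abs(s.fun)).round(4))
    return p,F
def incup(P,k): # world -> (along, perp x, perp y) in cup k
    d=np.array(P)-np.array([*CUP[k],.0456]); ey=np.array([-np.sin(YAW),np.cos(YAW),0]); ex=np.array([np.cos(YAW),np.sin(YAW),0])
    S,C=np.sin(np.radians(28)),np.cos(np.radians(28)); a=-S*ex+np.array([0,0,C]); b=C*ex+np.array([0,0,S])
    return np.array([d@a,d@b,d@ey]).round(4)
'''
open("h.py","w").write(s)
E
python3 - <<'E'
from h import *
o=robot.get_obs(); print(o["position"],o["grip_width"])
g=o["position"]+[0,0,.022]; a=np.array([-.469,-.027,.883])
p,F=tilt(g-.108*a,.066); print("cup",incup(F,1),"foot-tcp",(F-o["position"]).round(4))
E
```

```text
[0.55633532 0.1688768  0.22417882] 0.03404693341483937
lean deg [24.7 -0.4] foot [0.5981 0.1718 0.1522] n 470 res 0.0011
cup [ 0.0836  0.0699 -0.0058] foot-tcp [ 0.0417  0.0029 -0.0719]
```

{"op": "move_arm", "data": {"motion": "-1 0.1 0.029 0.05 0;-1 0.2 0.029 0.1 0;-1 0.308 0.029 0.164 0;-1 0.308 0.029 0.164 0;-1 0.28 0.029 0.22 0;-1 0.23 0.029 0.312 0;-1 0.23 0.029 0.312 0;-1 0.23 0.029 0.312 0"}}

```text
time: 9.2
position: [0.5108, 0.1716, 0.1606]
tool_rot: [-0.031, 1.0, -0.0, -0.001]
ft_force: [-0.4, -0.4, -1.2]
grip_width: 0.0344
grip_force: 30.0
```

Run:
```python
from h import *
o=robot.get_obs(); print(o["position"],o["grip_width"],o["ft_force"])
p,F=tilt(o["position"]+[.0417,.0029,-.0719],.066,lean=.43); print("cup",incup(F,1),"from tcp",incup(o["position"]+[.0417,.0029,-.0719],1))
```

```text
[0.51082156 0.17160014 0.16055799] 0.03435202250003744 [-0.42921159 -0.3653076  -1.19585273]
lean deg [23.9 -1. ] foot [0.5479 0.1744 0.093 ] n 386 res 0.0013
cup [ 0.0547 -0.002  -0.0003] from tcp [ 0.0487  0.     -0.0005]
```

{"op": "move_arm", "data": {"motion": "-1 -0.02 0.002 0.04 0;-1 -0.04 0.002 0.08 0;-1 -0.055 0.002 0.11 0;-1 -0.06 0.002 0.135 0;-1 -0.07 0.002 0.16 0;-1 -0.075 0.002 0.18 0;-1 -0.082 0.002 0.2 0;-1 -0.082 0.002 0.2 0"}}

```text
time: 9.97
position: [0.5268, 0.1732, 0.1212]
tool_rot: [-0.031, 1.0, -0.0, -0.0]
ft_force: [0.2, 0.4, -1.0]
grip_width: 0.0347
grip_force: 30.0
```

Run:
```python
from h import *
o=robot.get_obs(); print(o["position"],o["grip_width"],o["ft_force"],o["moment"])
p,F=tilt(o["position"]+[.0417,.0029,-.0719],.066,lean=.45); print("cup",incup(F,1),"from tcp",incup(o["position"]+[.0417,.0029,-.0719],1))
```

```text
[0.52683124 0.17319298 0.12119437] 0.03465086516155114 [ 0.1879059   0.38541567 -1.03481584] [ 0.00249483 -0.12888412  0.00953523]
lean deg [44.7 -2.3] foot [0.5795 0.1779 0.064 ] n 162 res 0.0015
cup [0.0142 0.0124 0.0014] from tcp [ 0.0064 -0.0042  0.0002]
```

{"op": "move_arm", "data": {"motion": "-1 -0.007 0 0.014 0;-1 -0.012 0 0.024 0;-1 -0.017 0 0.032 0;-1 -0.017 0 0.032 0"}}

```text
time: 10.4
position: [0.5239, 0.1732, 0.1169]
tool_rot: [-0.032, 0.999, -0.0, -0.006]
ft_force: [-11.8, -1.6, 18.1]
grip_width: 0.0346
grip_force: 30.0
```

{"op": "move_arm", "data": {"motion": "-1 -0.007 0 0.014 0;-1 -0.007 0 0.014 0;-1 -0.007 0 0.014 0"}}

```text
time: 10.65
position: [0.5232, 0.1732, 0.1151]
tool_rot: [-0.032, 0.999, -0.001, -0.008]
ft_force: [-17.8, -2.4, 27.1]
grip_width: 0.0343
grip_force: 30.0
```

{"op": "move_arm", "data": {"motion": "-1 0.018 0 -0.038 0;-1 0.018 0 -0.038 0;0.2 0.018 0 -0.038 0;0.2 0.018 0 -0.038 0;0.2 0.018 0 -0.038 0;0.2 0.018 0 -0.2 0;0.2 0.018 0 -0.4 0;0.2 0.018 0 -0.6 0;0.2 0.018 0 -0.6 0"}}

```text
time: 11.4
position: [0.5334, 0.174, 0.24]
tool_rot: [-0.031, 0.999, 0.001, 0.008]
ft_force: [1.5, -0.5, 0.6]
grip_width: 0.0522
grip_force: 0.0
```

Run:
```python
from h import *
o=robot.get_obs(); print(o["position"],o["ft_force"])
a=np.array([-.469*np.cos(YAW),-.469*np.sin(YAW),.883]); f0=np.array([*CUP[1],.0456])
w=np.vstack([cloud(robot.camera(n)[1],n).reshape(-1,3) for n in("scene","top")]); w=w[~np.isnan(w[:,0])]
h=(w-f0)@a; q=np.linalg.norm(w-f0-h[:,None]*a,axis=1); m=(h>.06)&(h<.17)&(q<.03)
print("max h",np.sort(h[m])[-15:].round(4)); k=m&(h>.06); print(len(w[k]))
for z in np.arange(.06,.14,.01):
    s=(h>=z)&(h<z+.01)&m; print(z.round(3),s.sum(),np.percentile(q[s],[10,50,90]).round(4) if s.sum() else "")
go((.5062,-.3328,.25))
```

```text
[0.53342709 0.17401185 0.24001376] [ 1.48771476 -0.53273082  0.59876976]
max h [0.1269 0.1272 0.1273 0.1273 0.1274 0.1274 0.1275 0.1275 0.1276 0.1276
 0.1276 0.128  0.1282 0.1285 0.1292]
350
0.06 68 [0.0132 0.0164 0.0192]
0.07 42 [0.009  0.0116 0.0155]
0.08 39 [0.0094 0.0107 0.0138]
0.09 39 [0.0101 0.0121 0.0146]
0.1 41 [0.0088 0.0133 0.0164]
0.11 58 [0.0111 0.0145 0.0184]
0.12 63 [0.0063 0.0116 0.0166]
0.13 0 
0.14 0 
shift [ 0.2739 -2.519  -0.0799] turn 0.0018 t 11.5 pos [0.5295 0.1734 0.2344]
```

{"op": "move_arm", "data": {"motion": "0.4 0.14 -0.2 0 0;0.4 0.14 -0.4 0 0;0.4 0.14 -0.6 0 0;0.4 0.14 -0.8 0 0;0.4 0.14 -1 0 0"}}

```text
time: 11.92
position: [0.5111, -0.0295, 0.2308]
tool_rot: [-0.032, 1.0, 0.001, -0.002]
ft_force: [0.2, -0.8, -0.0]
grip_width: 0.061
grip_force: 0.0
```

{"op": "move_arm", "data": {"motion": "0.4 0.134 -0.2 0 0;0.4 0.134 -0.4 0 0;0.4 0.134 -0.6 0 0;0.4 0.134 -0.8 0 0;0.4 0.134 -1 0 0;0.4 0.134 -1 0 0"}}

```text
time: 12.42
position: [0.4989, -0.2373, 0.231]
tool_rot: [-0.028, 1.0, -0.002, 0.0]
ft_force: [0.9, 0.8, 0.5]
grip_width: 0.0614
grip_force: 0.0
```

Run:
```python
from h import *
go((.5062,-.3328,.073))
w=cloud(robot.camera("top")[1],"top").reshape(-1,3); m=(np.hypot(w[:,0]-.522,w[:,1]-.173)<.04); print(np.sort(w[m][:,2])[-12:].round(4))
```

```text
shift [-0.009  -0.4754  0.7918] turn -0.0002 t 12.42 pos [ 0.4989 -0.2373  0.231 ]
[0.1605 0.161  0.161  0.161  0.1613 0.1616 0.1617 0.1622 0.1628 0.1634
 0.1641 0.1655]
```

{"op": "move_arm", "data": {"motion": "0.4 -0.009 -0.2 0 0;0.4 -0.009 -0.4 0 0;0.4 -0.009 -0.475 0 0;0.4 -0.009 -0.475 0.1 0;0.4 -0.009 -0.475 0.3 0;0.4 -0.009 -0.475 0.5 0;0.4 -0.009 -0.475 0.65 0;0.4 -0.009 -0.475 0.75 0;0.4 -0.009 -0.475 0.785 0;0.4 -0.009 -0.475 0.785 0;0.4 -0.009 -0.475 0.785 0"}}

```text
time: 13.38
position: [0.5059, -0.3232, 0.0755]
tool_rot: [-0.032, 1.0, 0.001, -0.0]
ft_force: [0.5, -0.2, 0.6]
grip_width: 0.0606
grip_force: 0.0
```

```bash
python3 -c "
from h import *
go((.5062,-.3328,.073))"
```

```text
shift [ 0.0018 -0.0481  0.0126] turn 0.002 t 13.38 pos [ 0.5059 -0.3232  0.0755]
```

{"op": "move_arm", "data": {"motion": "0.4 0 -0.048 0.012 0;0.4 0 -0.048 0.012 0;-1 0 -0.048 0.012 0;-1 0 -0.048 0.012 0;-1 0 -0.048 0.012 0;-1 0 -0.048 0.012 0;-1 0 -0.048 0.012 0", "newtons": 25}}

```text
time: 13.97
position: [0.5065, -0.3335, 0.0737]
tool_rot: [-0.031, 1.0, 0.0, 0.0]
ft_force: [-0.1, 0.7, 1.7]
grip_width: 0.0394
grip_force: 25.0
```

{"op": "move_arm", "data": {"motion": "-1 0 0 -0.1 0;-1 0 0 -0.25 0;-1 0 0 -0.45 0;-1 0 0 -0.65 0;-1 0 0.15 -0.8 0;-1 0 0.35 -0.8 0;-1 0 0.55 -0.8 0;-1 0 0.75 -0.8 0;-1 0 0.9 -0.8 0;-1 0 1 -0.8 0;-1 0 1 -0.8 0"}}

```text
time: 14.88
position: [0.4921, -0.1293, 0.2331]
tool_rot: [-0.033, 0.999, 0.002, -0.001]
ft_force: [0.2, -0.5, -0.7]
grip_width: 0.0393
grip_force: 25.0
```

```bash
python3 -c "
from h import *
go(st(.045,.24,2))"
```

```text
shift [-0.7465  1.9944 -0.0299] turn 0.003 t 14.88 pos [ 0.4921 -0.1293  0.2331]
```

{"op": "move_arm", "data": {"motion": "-1 -0.05 0.15 -0.15 0;-1 -0.15 0.3 -0.15 0;-1 -0.2 0.5 -0.15 0;-1 -0.3 0.7 -0.15 0;-1 -0.35 0.85 -0.15 0;-1 -0.38 1 -0.15 0;-1 -0.38 1 -0.15 0"}}

```text
time: 15.47
position: [0.558, 0.075, 0.2631]
tool_rot: [-0.034, 0.999, 0.001, 0.0]
ft_force: [0.6, -0.6, 0.0]
grip_width: 0.0392
grip_force: 25.0
```

{"op": "move_arm", "data": {"motion": "-1 -0.05 0.15 0 0;-1 -0.15 0.3 0 0;-1 -0.2 0.5 0 0;-1 -0.3 0.7 0 0;-1 -0.367 0.85 0 0;-1 -0.367 0.98 0 0;-1 -0.367 0.994 0 0;-1 -0.367 0.994 0 0"}}

```text
time: 16.13
position: [0.618, 0.2739, 0.2624]
tool_rot: [-0.032, 0.999, -0.001, -0.001]
ft_force: [-0.5, -0.6, -0.5]
grip_width: 0.0394
grip_force: 25.0
```

```bash
python3 -c "
from h import *
go(st(.045,.143,2))"
```

```text
shift [0.0151 0.0257 0.5969] turn 0.0025 t 16.13 pos [0.618  0.2739 0.2624]
```

{"op": "move_arm", "data": {"motion": "-1 0 0.025 0.15 0;-1 0 0.025 0.33 0;-1 0 0.025 0.47 0;-1 0 0.025 0.56 0;-1 0 0.025 0.597 0;-1 0 0.025 0.597 0;-1 0.05 0.025 0.597 0;-1 0.1 0.025 0.597 0;-1 0.15 0.025 0.597 0;-1 0.2 0.025 0.597 0;-1 0.24 0.025 0.597 0;-1 0.275 0.025 0.597 0"}}

```text
time: 17.13
position: [0.5653, 0.2745, 0.1463]
tool_rot: [-0.031, 1.0, 0.0, 0.003]
ft_force: [3.5, -1.0, -0.8]
grip_width: 0.0397
grip_force: 25.0
```

{"op": "move_arm", "data": {"motion": "-1 0 0 0 0;-1 0 0 -0.1 0;-1 0 0 -0.2 0;-1 0 0 -0.3 0;-1 0 0 -0.4 0;-1 0 0 -0.4 0;-1 0 0 -0.4 0"}}

```text
time: 17.72
position: [0.563, 0.2749, 0.2247]
tool_rot: [-0.031, 1.0, 0.0, 0.0]
ft_force: [-0.2, 0.6, -1.5]
grip_width: 0.0394
grip_force: 25.0
```

Run:
```python
from h import *
o=robot.get_obs(); print(o["position"],o["grip_width"],o["ft_force"])
g=o["position"]+[0,0,.004]; a=np.array([-.42,-.024,.907])
p,F=tilt(g-.076*a,.084,lean=.43); print("cup",incup(F,2),"foot-tcp",(F-o["position"]).round(4))
```

```text
[0.56300891 0.27491644 0.22467713] 0.03940833959236957 [-0.19020407  0.64807394 -1.46892035]
lean deg [28.5  0.5] foot [0.5971 0.277  0.1646] n 809 res 0.0014
cup [ 0.0922  0.0801 -0.0007] foot-tcp [ 0.0341  0.0021 -0.0601]
```

{"op": "move_arm", "data": {"motion": "-1 0.12 0.004 0.06 0;-1 0.24 0.004 0.12 0;-1 0.353 0.004 0.188 0;-1 0.353 0.004 0.188 0;-1 0.32 0.004 0.26 0;-1 0.28 0.004 0.33 0;-1 0.26 0.004 0.365 0;-1 0.26 0.004 0.365 0;-1 0.26 0.004 0.365 0"}}

```text
time: 18.57
position: [0.5106, 0.2722, 0.1499]
tool_rot: [-0.031, 1.0, -0.0, -0.001]
ft_force: [-0.7, -0.7, -1.1]
grip_width: 0.0392
grip_force: 25.0
```

Run:
```python
from h import *
o=robot.get_obs(); print(o["position"],o["grip_width"],o["ft_force"])
D=[.0341,.0021,-.0601]
p,F=tilt(o["position"]+D,.084,lean=.49); print("cup",incup(F,2),"from tcp",incup(o["position"]+D,2))
```

```text
[0.51056339 0.27216068 0.14988281] 0.03917058630839418 [-0.73834504 -0.70516386 -1.11234677]
lean deg [27.7  0.7] foot [0.5417 0.2741 0.0939] n 679 res 0.0016
cup [ 0.0557 -0.002  -0.0004] from tcp [ 0.0507 -0.0013 -0.0004]
```

{"op": "move_arm", "data": {"motion": "-1 -0.02 0.002 0.03 0;-1 -0.04 0.002 0.065 0;-1 -0.06 0.002 0.1 0;-1 -0.08 0.002 0.14 0;-1 -0.1 0.002 0.172 0;-1 -0.112 0.002 0.195 0;-1 -0.112 0.002 0.195 0"}}

```text
time: 19.25
position: [0.5307, 0.2738, 0.1115]
tool_rot: [-0.031, 1.0, -0.001, -0.003]
ft_force: [-2.9, -0.2, 0.1]
grip_width: 0.0392
grip_force: 25.0
```

{"op": "move_arm", "data": {"motion": "-1 -0.009 0 0.018 0;-1 -0.014 0 0.026 0;-1 -0.014 0 0.026 0"}}

```text
time: 19.5
position: [0.5353, 0.2743, 0.1074]
tool_rot: [-0.031, 1.0, -0.0, -0.001]
ft_force: [-3.5, -0.9, 3.5]
grip_width: 0.0392
grip_force: 25.0
```

{"op": "move_arm", "data": {"motion": "-1 -0.004 0 0.01 0;-1 -0.006 0 0.014 0;-1 -0.006 0 0.014 0"}}

```text
time: 19.75
position: [0.5373, 0.2745, 0.1051]
tool_rot: [-0.031, 1.0, -0.0, 0.0]
ft_force: [-3.3, -0.8, 6.9]
grip_width: 0.0392
grip_force: 25.0
```

{"op": "move_arm", "data": {"motion": "0.25 0 0 0 0;0.25 0 0 0 0;0.25 0 0 0 0;0.25 0 0 -0.2 0;0.25 0 0 -0.4 0;0.25 0 0 -0.6 0;0.25 0 0 -0.65 0;0.25 0 0 -0.65 0"}}

```text
time: 20.42
position: [0.5404, 0.2755, 0.2383]
tool_rot: [-0.031, 0.999, 0.001, 0.005]
ft_force: [0.9, 0.9, -0.0]
grip_width: 0.0542
grip_force: 0.0
```

```bash
cat >> h.py <<'E'
def seat(k,c=None):
    a=np.array([-.4695*np.cos(YAW),-.4695*np.sin(YAW),.8829]); f0=np.array([*CUP[k],.0456])
    for n in("scene","top"):
        w=cloud(robot.camera(n)[1],n).reshape(-1,3); w=w[~np.isnan(w[:,0])]
        h=(w-f0)@a; q=np.linalg.norm(w-f0-h[:,None]*a,axis=1); m=(h>.05)&(h<.14)&(q<.028)
        print(n,"cup",k,"top h",np.sort(h[m])[-12::3].round(4),m.sum())
E
python3 - <<'E'
from h import *
seat(2);seat(1); go((.4625,-.1530,.24))
E
```

```text
scene cup 2 top h [0.1008 0.1011 0.1015 0.1018] 343
top cup 2 top h [0.1014 0.1018 0.1027 0.1038] 71
scene cup 1 top h [0.1269 0.1272 0.1274 0.128 ] 383
top cup 1 top h [0.129  0.1291 0.1297 0.1302] 349
shift [ 0.5003 -2.1082 -0.0375] turn 0.0017 t 20.62 pos [0.536  0.274  0.2317]
```

{"op": "move_arm", "data": {"motion": "0.5 0.02 -0.2 0 0;0.5 0.05 -0.4 0 0;0.5 0.1 -0.6 0 0;0.5 0.18 -0.8 0 0;0.5 0.25 -1 0 0"}}

```text
time: 21.03
position: [0.4985, 0.0724, 0.2317]
tool_rot: [-0.032, 0.999, 0.0, -0.002]
ft_force: [0.2, -1.3, 0.3]
grip_width: 0.0649
grip_force: 0.0
```

{"op": "move_arm", "data": {"motion": "0.5 0.1 -0.2 0 0;0.5 0.2 -0.4 0 0;0.5 0.25 -0.6 0 0;0.5 0.25 -0.8 0 0;0.5 0.25 -1 0 0;0.5 0.25 -1 0 0;0.5 0.25 -1 0 0"}}

```text
time: 21.62
position: [0.4625, -0.131, 0.2322]
tool_rot: [-0.029, 1.0, 0.001, -0.001]
ft_force: [-0.4, 0.8, 0.2]
grip_width: 0.0655
grip_force: 0.0
```

```bash
python3 -c "
from h import *
go((.4625,-.1530,.070))"
```

```text
shift [ 0.0043 -0.1112  0.811 ] turn 0.0002 t 21.62 pos [ 0.4625 -0.131   0.2322]
```

{"op": "move_arm", "data": {"motion": "0.5 0 -0.11 0 0;0.5 0 -0.11 0.15 0;0.5 0 -0.11 0.35 0;0.5 0 -0.11 0.53 0;0.5 0 -0.11 0.67 0;0.5 0 -0.11 0.77 0;0.5 0 -0.11 0.8 0;0.5 0 -0.11 0.805 0;0.5 0 -0.11 0.805 0"}}

```text
time: 22.37
position: [0.4644, -0.1498, 0.0727]
tool_rot: [-0.032, 0.999, 0.0, -0.001]
ft_force: [0.9, -0.1, 0.1]
grip_width: 0.0652
grip_force: 0.0
```

```bash
python3 -c "
from h import *
go((.4625,-.1530,.070))"
```

```text
shift [ 0.0103 -0.0156  0.0137] turn 0.0022 t 22.37 pos [ 0.4644 -0.1498  0.0727]
```

{"op": "move_arm", "data": {"motion": "0.5 0.01 -0.015 0.012 0;-1 0.01 -0.015 0.012 0;-1 0.01 -0.015 0.012 0;-1 0.01 -0.015 0.012 0;-1 0.01 -0.015 0.012 0;-1 0.01 -0.015 0.012 0", "newtons": 25}}

```text
time: 22.87
position: [0.463, -0.1542, 0.0712]
tool_rot: [-0.031, 1.0, -0.0, 0.001]
ft_force: [0.2, 0.6, 4.8]
grip_width: 0.0454
grip_force: 25.0
```

{"op": "move_arm", "data": {"motion": "-1 0 0 -0.1 0;-1 0 0 -0.25 0;-1 0 0 -0.45 0;-1 0 0 -0.65 0;-1 -0.05 0.05 -0.85 0;-1 -0.15 0.2 -0.9 0;-1 -0.3 0.35 -0.9 0;-1 -0.45 0.5 -0.9 0;-1 -0.6 0.6 -0.9 0;-1 -0.6 0.6 -0.9 0"}}

```text
time: 23.7
position: [0.5799, -0.0227, 0.251]
tool_rot: [-0.034, 0.999, 0.001, 0.003]
ft_force: [-0.2, -0.3, 0.0]
grip_width: 0.0457
grip_force: 25.0
```

```bash
python3 -c "
from h import *
go(st(.045,.24,3));go(st(.045,.14,3))"
```

```text
shift [-0.2636  0.492   0.057 ] turn 0.0032 t 23.7 pos [ 0.5799 -0.0227  0.251 ]
shift [-0.2603  0.4915  0.557 ] turn 0.0032 t 23.7 pos [ 0.5799 -0.0227  0.251 ]
```

{"op": "move_arm", "data": {"motion": "-1 -0.1 0.15 0 0;-1 -0.2 0.3 0 0;-1 -0.25 0.45 0 0;-1 -0.25 0.485 0 0;-1 -0.25 0.485 0.15 0;-1 -0.25 0.485 0.32 0;-1 -0.25 0.485 0.45 0;-1 -0.25 0.485 0.53 0;-1 -0.25 0.485 0.555 0;-1 -0.25 0.485 0.555 0;-1 -0.25 0.485 0.555 0"}}

```text
time: 24.62
position: [0.6187, 0.0726, 0.14]
tool_rot: [-0.031, 1.0, -0.0, -0.0]
ft_force: [0.6, 0.6, -1.3]
grip_width: 0.0456
grip_force: 25.0
```

```bash
python3 -c "
from h import *
go(st(-.006,.140,3))"
```

```text
shift [2.167e-01 3.130e-02 2.000e-04] turn 0.0017 t 24.62 pos [0.6187 0.0726 0.14  ]
```

{"op": "move_arm", "data": {"motion": "-1 0.05 0.02 0 0;-1 0.09 0.031 0 0;-1 0.13 0.031 0 0;-1 0.17 0.031 0 0;-1 0.2 0.031 0 0;-1 0.225 0.031 0 0;-1 0.225 0.031 0 0;-1 0.225 0.031 -0.1 0;-1 0.225 0.031 -0.2 0;-1 0.225 0.031 -0.3 0;-1 0.225 0.031 -0.4 0;-1 0.225 0.031 -0.4 0"}}

```text
time: 25.62
position: [0.5736, 0.077, 0.2223]
tool_rot: [-0.031, 1.0, 0.0, 0.001]
ft_force: [0.7, 0.4, -0.5]
grip_width: 0.0452
grip_force: 25.0
```

{"op": "move_arm", "data": {"motion": "-1 0 0 0 0;-1 0 0 0 0"}}

```text
time: 25.78
position: [0.5715, 0.0768, 0.2179]
tool_rot: [-0.031, 1.0, 0.0, -0.003]
ft_force: [-1.1, -0.6, -0.7]
grip_width: 0.0454
grip_force: 25.0
```

Run:
```python
from h import *
o=robot.get_obs(); print(o["position"],o["grip_width"],o["ft_force"])
g=o["position"]+[0,0,.002]; a=np.array([-.45,-.024,.9])
p,F=tilt(g-.072*a,.059,lean=.46); print("cup",incup(F,3),"foot-tcp",(F-o["position"]).round(4))
```

```text
[0.57146454 0.07682076 0.21793631] 0.04543822508900049 [-1.06183978 -0.62683522 -0.68545591]
lean deg [32.9  1.8] foot [0.6098 0.0789 0.1627] n 432 res 0.0016
cup [0.0898 0.0805 0.0007] foot-tcp [ 0.0384  0.0021 -0.0552]
```

{"op": "move_arm", "data": {"motion": "-1 0.12 -0.003 0.06 0;-1 0.24 -0.003 0.12 0;-1 0.355 -0.003 0.189 0;-1 0.355 -0.003 0.189 0;-1 0.33 -0.003 0.24 0;-1 0.295 -0.003 0.31 0;-1 0.273 -0.003 0.343 0;-1 0.273 -0.003 0.343 0;-1 0.273 -0.003 0.343 0"}}

```text
time: 26.63
position: [0.5198, 0.0725, 0.1502]
tool_rot: [-0.031, 1.0, 0.0, -0.0]
ft_force: [-0.8, -0.1, -0.9]
grip_width: 0.0453
grip_force: 25.0
```

Run:
```python
from h import *
o=robot.get_obs(); print(o["position"],o["grip_width"],o["ft_force"])
D=[.0384,.0021,-.0552]
for c in(("scene","top"),("scene",)):
    p,F=tilt(o["position"]+D,.059,lean=.52,cams=c); print("cup",incup(F,3),"from tcp",incup(o["position"]+D,3))
im,_=robot.camera("scene"); u,v=proj(o["position"]+D,"scene")[0,:2].astype(int)
cv2.imwrite("pics/g4.png",cv2.resize(im[v-50:v+50,u-50:u+50],(500,500),interpolation=cv2.INTER_CUBIC)[...,::-1])
```

```text
[0.51983654 0.07252734 0.15024402] 0.04527728000120797 [-0.77832633 -0.13386646 -0.88191868]
lean deg [31.7  1.7] foot [0.5561 0.0744 0.0987] n 400 res 0.0017
cup [ 0.0586  0.0028 -0.0007] from tcp [ 0.0544  0.0031 -0.0006]
lean deg [32.8  0.9] foot [0.5566 0.0751 0.0987] n 401 res 0.0017
cup [0.0583 0.0034 0.    ] from tcp [ 0.0544  0.0031 -0.0006]
```

View pics/g4.png

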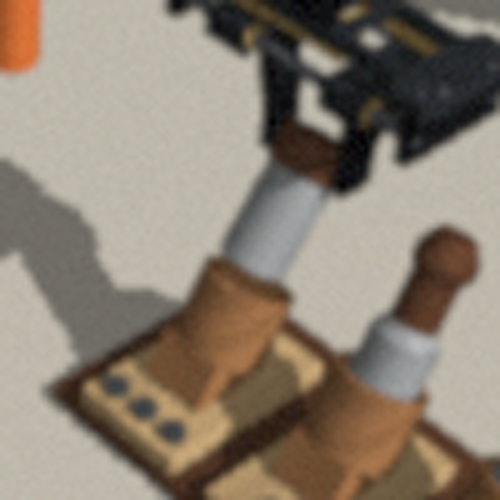

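{"op": "move_arm", "data": {"motion": "-1 0.012 0.003 0.01 0;-1 -0.005 0.003 0.04 0;-1 -0.025 0.003 0.077 0;-1 -0.043 0.003 0.113 0;-1 -0.065 0.003 0.14 0;-1 -0.09 0.003 0.17 0;-1 -0.112 0.003 0.2 0;-1 -0.112 0.003 0.2 0"}}

```text
time: 27.5
position: [0.5331, 0.0746, 0.1102]
tool_rot: [-0.032, 0.999, 0.0, -0.01]
ft_force: [-12.5, -2.4, 13.7]
grip_width: 0.0447
grip_force: 24.8
```

```bash
python3 -c "
from h import *
o=robot.get_obs();print(o['position'],o['ft_force'],incup(o['position']+[.0384,.0021,-.0552],3))"
```

```text
[0.53311461 0.07457888 0.11017795] [-12.47087717  -2.40224144  13.74258488] [ 0.0127 -0.0039  0.0007]
```

{"op": "move_arm", "data": {"motion": "-1 0.025 0 -0.02 0;-1 0.025 0 -0.02 0;-1 0 0 0 0;-1 -0.01 0 0.01 0;-1 -0.01 0 0.01 0", "newtons": 8}}

```text
time: 27.92
position: [0.5452, 0.0746, 0.1084]
tool_rot: [-0.031, 1.0, -0.0, 0.001]
ft_force: [1.8, 0.9, -3.3]
grip_width: 0.0454
grip_force: 8.0
```

```bash
python3 -c "
from h import *
o=robot.get_obs();print(o['position'],o['ft_force'],o['moment'],incup(o['position']+[.0384,.0021,-.0552],3))
p,F=tilt(np.array([.575,.077,.055]),.059,lean=.52); print(incup(F,3)); seat(3)"
```

```text
[0.54519954 0.07464002 0.10838244] [ 1.81135967  0.88830846 -3.27052185] [ 0.05255329 -0.10856965 -0.05940686] [0.0055 0.0059 0.0001]
lean deg [54.2 79.1] foot [0.5504 0.0492 0.0973] n 164 res 0.0022
[ 0.0607 -0.0041 -0.0255]
scene cup 3 top h [0.095  0.0954 0.0972 0.0995] 245
top cup 3 top h [] 0
```

{"op": "move_arm", "data": {"motion": "-1 -0.004 0 0.007 0;-1 -0.007 0 0.013 0;-1 -0.007 0 0.013 0"}}

```text
time: 28.37
position: [0.5448, 0.0748, 0.1072]
tool_rot: [-0.031, 1.0, -0.0, 0.0]
ft_force: [-0.6, -0.1, 4.3]
grip_width: 0.045
grip_force: 8.0
```

```bash
python3 -c "
from h import *
o=robot.get_obs();print(o['position'],o['ft_force'])
im,_=robot.camera('scene'); u,v=proj(np.array([.56,.077,.09]),'scene')[0,:2].astype(int)
cv2.imwrite('pics/g5.png',cv2.resize(im[v-45:v+45,u-45:u+45],(540,540),interpolation=cv2.INTER_CUBIC)[...,::-1])"
```

```text
[0.54479704 0.07475398 0.10724937] [-0.57584051 -0.13472584  4.27802024]
```

View pics/g5.png

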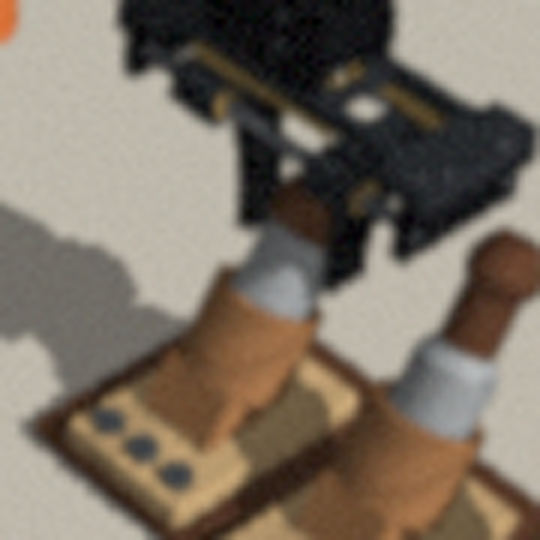

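{"op": "move_arm", "data": {"motion": "-1 -0.004 0 0.008 0;-1 -0.004 0 0.008 0;0.3 -0.004 0 0.008 0;0.3 -0.004 0 0.008 0;0.3 -0.004 0 0.008 0;0.3 -0.004 0 -0.2 0;0.3 -0.004 0 -0.4 0;0.3 0.3 0 -0.6 0;0.3 0.5 0 -0.65 0;0.3 0.5 0 -0.65 0"}}

```text
time: 29.25
position: [0.4424, 0.0686, 0.2374]
tool_rot: [-0.031, 1.0, -0.0, -0.0]
ft_force: [0.4, 0.1, 0.1]
grip_width: 0.0566
grip_force: 0.0
```

Run:
```python
from h import *
for k in(1,2,3): seat(k)
# fit the pot in the cup, and compare with its expected seated points
a=np.array([-.4695*np.cos(YAW),-.4695*np.sin(YAW),.8829]); f0=np.array([*CUP[3],.0456])
for n in("scene","top"):
    im,d=robot.camera(n); w=cloud(d,n); w=w.reshape(-1,3); h=(w-f0)@a; q=np.linalg.norm(w-f0-h[:,None]*a,axis=1)
    m=(h>.07)&(h<.1)&(q<.017); P=w[m]; c=P.mean(0); nrm=np.linalg.svd(P-c)[2][2]; nrm*=np.sign(nrm[2]); print(n,"lid h",np.median(h[m]).round(4),"normal vs cup deg",np.degrees(np.arccos(nrm@a)).round(1),m.sum())
    if n=="scene":
        u,v=proj(np.array([.56,.15,.09]),n)[0,:2].astype(int); cv2.imwrite("pics/fin.png",cv2.resize(im[v-70:v+70,u-70:u+70],(560,560),interpolation=cv2.INTER_CUBIC)[...,::-1])
```

```text
scene cup 1 top h [0.1271 0.1272 0.1275 0.1278] 392
top cup 1 top h [0.1289 0.1295 0.1303 0.1308] 352
scene cup 2 top h [0.1007 0.101  0.1014 0.1023] 346
top cup 2 top h [0.1027 0.1031 0.1043 0.1047] 324
scene cup 3 top h [0.0925 0.0931 0.0936 0.0944] 262
top cup 3 top h [0.0953 0.0956 0.096  0.0968] 341
scene lid h 0.0847 normal vs cup deg 49.4 90
top lid h 0.092 normal vs cup deg 19.7 163
```

View pics/fin.png

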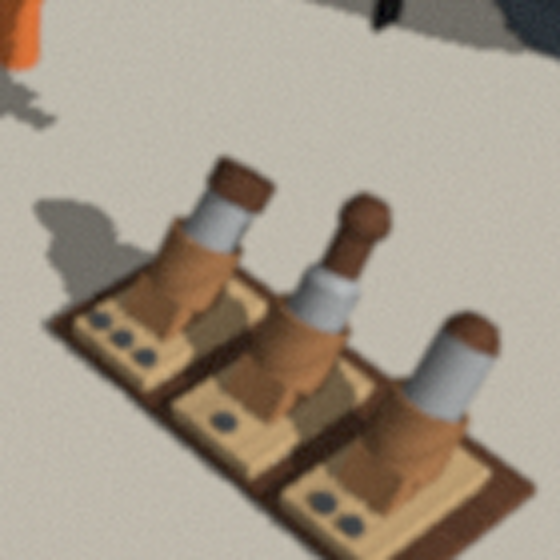

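{"op": "move_arm", "data": {"motion": "-1 -0.15 0.02 0 0;-1 -0.3 0.03 0.05 0;-1 -0.42 0.04 0.1 0;-1 -0.45 0.05 0.2 0;-1 -0.45 0.05 0.3 0;-1 -0.45 0.05 0.4 0;-1 -0.45 0.05 0.4 0;-1 -0.45 0.05 0.4 0", "newtons": 20}}

```text
time: 30.32
position: [0.5338, 0.0842, 0.1547]
tool_rot: [-0.031, 1.0, 0.0, -0.002]
ft_force: [-0.5, 0.3, -0.1]
grip_width: 0.011
grip_force: 0.0
```

```bash
python3 -c "
from h import *
go((.534,.074,.145))"
```

```text
shift [ 0.0018 -0.0508  0.0484] turn 0.0018 t 30.32 pos [0.5338 0.0842 0.1547]
```

Now push along the cup's axis in small steps.

{"op": "move_arm", "data": {"motion": "-1 0 -0.05 0 0;-1 -0.005 -0.05 0.025 0;-1 -0.015 -0.05 0.045 0;-1 -0.025 -0.05 0.065 0;-1 -0.035 -0.05 0.085 0;-1 -0.035 -0.05 0.085 0"}}

```text
time: 30.82
position: [0.544, 0.0744, 0.1401]
tool_rot: [-0.031, 1.0, -0.0, 0.002]
ft_force: [1.1, -0.5, 2.1]
grip_width: 0.0004
grip_force: 1.0
```

{"op": "move_arm", "data": {"motion": "-1 -0.01 0 0.018 0;-1 -0.02 0 0.036 0;-1 -0.026 0 0.05 0;-1 -0.026 0 0.05 0"}}

```text
time: 31.15
position: [0.5513, 0.0745, 0.1359]
tool_rot: [-0.032, 0.999, -0.001, 0.006]
ft_force: [-5.2, -1.3, 35.8]
grip_width: 0.0005
grip_force: 17.7
```

{"op": "move_arm", "data": {"motion": "-1 0 0 -0.15 0;-1 0 0 -0.3 0;-1 0.2 0 -0.4 0;-1 0.4 0 -0.45 0;-1 0.6 0 -0.45 0;-1 0.6 0 -0.45 0"}}

```text
time: 31.65
position: [0.4141, 0.0688, 0.2178]
tool_rot: [-0.032, 0.999, 0.001, -0.008]
ft_force: [-2.0, 0.5, -1.5]
grip_width: 0.0005
grip_force: 0.0
```

Run:
```python
from h import *
for k in(1,2,3): seat(k)
a=np.array([-.4695*np.cos(YAW),-.4695*np.sin(YAW),.8829]); f0=np.array([*CUP[3],.0456])
for n in("scene","top"):
    w=cloud(robot.camera(n)[1],n).reshape(-1,3); w=w[~np.isnan(w[:,0])]; e=w-f0; h=e@a; q=e-h[:,None]*a; r=np.linalg.norm(q,axis=1)
    m=(h>.074)&(h<.1)&(r<.019); P=w[m]; c=P.mean(0); v=np.linalg.svd(P-c)[2][2]; v*=np.sign(v[2])
    print(n,m.sum(),"lid h",np.percentile(h[m],[10,50,90]).round(4),"off-axis",np.degrees(np.arccos(v@a)).round(1),"normal",v.round(3),"top z",P[:,2].max().round(4))
```

```text
scene cup 1 top h [0.127  0.1272 0.1278 0.1283] 391
top cup 1 top h [0.1294 0.1299 0.1305 0.131 ] 356
scene cup 2 top h [0.1007 0.1008 0.1014 0.1018] 343
top cup 2 top h [0.1033 0.1035 0.1039 0.1042] 325
scene cup 3 top h [0.0837 0.0838 0.0839 0.0842] 227
top cup 3 top h [0.0864 0.0866 0.0866 0.0869] 318
scene 64 lid h [0.0763 0.0818 0.0842] off-axis 7.4 normal [-0.356  0.011  0.934] top z 0.1296
top 180 lid h [0.0802 0.0831 0.0859] off-axis 0.9 normal [-0.481 -0.031  0.876] top z 0.1312
```

```bash
python3 -c "
from rig import robot
print(robot.hand_in())"
```

```text
the job is handed in; nothing more can be done
None
```

The mill, shaker and pot are in cups 1, 2 and 3, filled in that order, and the camera depth shows each home on its cup floor to within about 1–2 mm. The pot first stopped about 10 mm short, so I pushed it home with closed fingertips after letting go. The bystanders weren't touched, and I handed the job in at about 32 s; no verdict came back.

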